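# Kit the packing parts into the nested tray

### The job

Put the kit for the next clamping job together in the tray: lay the shim plate in the long narrow recess, the smaller (steel) block in the broad rectangular recess and the hexagon nut in the round recess, all lying flat, the plate and the block in line with their recesses. Leave the larger aluminium block and the round collar where they are.

Things in the scene. Friction and masses are not known exactly. Their poses are not given: they have to be found in the camera images.
- shim_plate: Flat grey steel plate, 22 mm (x) x 60 mm (y) x 9 mm (z), 90 g, loose. Origin: centre of its underside. It starts lying in the holder with about 26 mm of its length under the holder's lip; its +y end is the end that sticks out, towards the holder's mouth. It cannot be lifted until it has been slid out of the mouth by about 35 mm.
- steel_block: The smaller block: dark grey steel, 30 mm (x) x 40 mm (y) x 18 mm (z), 165 g, with a shallow dimple on top, loose on the bench. Origin: centre of its underside.
- nut: Bright hexagon nut, 28 mm over the corners (x), 24 mm across flats (y), 13 mm high (z), 34 g, loose, lying flat on the bench. Origin: centre of its underside.
- alu_block: The larger block, which does not belong to the kit: light aluminium, 38 mm (x) x 52 mm (y) x 22 mm (z), loose on the bench. Origin: centre of its underside.
- collar: Round steel collar, which does not belong to the kit: 40 mm outside diameter, 18 mm hole, 13 mm high, loose, lying flat on the bench. Origin: centre of its underside.
- holder: Fixed dark steel holder. Origin: centre of underside, on the bench. Base 120 (x) x 64 (y) x 4 mm; the plate lies on it. Lip 44 mm wide from x = +22 to +60 mm: underside 17, top 20, screw heads 22.5 mm above the bench; side walls at y = +-16 to 21 mm under it, closed at the back. The mouth faces the holder's -x; before the lip (x < +22 mm) the base is bare and flat.
- nest_long: Nest for the shim plate: long narrow recess, 42 mm (x) x 80 mm (y), centred. Block with a plywood top and black recess floor, 64 (x) x 92 (y) x 20 mm, fixed; the three nests stand in a row along y, in any order, in a low tray (74 x 286 x 18 mm). Origin: underside centre, 3 mm above the bench. Recess floor 17 mm above the origin, rim 3 mm above the floor. The plate's y lies along the nest's y, either way round.
- nest_broad: Nest for the smaller block: broad rectangular recess, 50 mm (x) x 60 mm (y), centred. Block with a plywood top and black recess floor, 64 (x) x 92 (y) x 20 mm, fixed; the three nests stand in a row along y, in any order, in a low tray (74 x 286 x 18 mm). Origin: underside centre, 3 mm above the bench. Recess floor 17 mm above the origin, rim 3 mm above the floor. The block's y lies along the nest's y, either way round.
- nest_round: Nest for the nut: round recess, 48 mm diameter, centred. Block with a plywood top and black recess floor, 64 (x) x 92 (y) x 20 mm, fixed; the three nests stand in a row along y, in any order, in a low tray (74 x 286 x 18 mm). Origin: underside centre, 3 mm above the bench. Recess floor 17 mm above the origin, rim 3 mm above the floor. The nut may be turned any way.
Things that resemble listed ones, but are neither listed nor needed, are in the scene too. What is shaped like the collar but pink is not meant.

How it is judged:
At the end, for the whole second after the job is handed in: Plate in the long, steel block in the broad, nut in the round recess: within 12 mm of its centre in x and y, on its floor (4 mm), flat (0.1 rad), plate and block in line (0.35 rad); aluminium block and collar within 20 mm of their start; all at rest (0.02 m/s) (x of shim_plate in the frame of nest_long between -0.012 and 0.012 m and y of shim_plate in the frame of nest_long between -0.012 and 0.012 m and z of shim_plate in the frame of nest_long between 0.013 and 0.021 m and angle between each of shim_plate, steel_block, nut's own z axis and vertical below 0.1 rad and linear speed of each of shim_plate, steel_block, nut, alu_block, collar below 0.02 m/s and angle between the y axis of shim_plate and the y axis of nest_long, either way round below 0.35 rad and x of steel_block in the frame of nest_broad between -0.012 and 0.012 m and y of steel_block in the frame of nest_broad between -0.012 and 0.012 m and z of steel_block in the frame of nest_broad between 0.013 and 0.021 m and angle between the y axis of steel_block and the y axis of nest_broad, either way round below 0.35 rad and x of nut in the frame of nest_round between -0.012 and 0.012 m and y of nut in the frame of nest_round between -0.012 and 0.012 m and z of nut in the frame of nest_round between 0.013 and 0.021 m and distance of each of alu_block, collar from where it was at the start of the episode below 0.02 m); the robot touches nothing.
It fails at once if the aluminium block or the collar is carried or pushed away (distance of any of alu_block, collar from where it was at the start of the episode above 0.03 m).
It also fails if it takes over 80 s, if anything falls off the work surface, if the arm or the gripper's body presses on something with over 40 N, if the wrist force passes 120 N, or if a joint passes its speed limit or range.

### The arm

A 6-joint arm with a two-finger parallel gripper is mounted at the origin on a cart in front of the work surface, level with it; the furniture and walls round the work are solid. World frame = base frame: x ahead of the robot, y to its left, z up, the work surface at z = 0. Lengths are in m, angles in rad, forces in N, time in s.
With the tool pointing down it reaches from about 0.35 to 0.975 m from the base axis. Payload 17.4 kg.
Tool frame: the origin (TCP) lies midway between the tips of the shut fingers; the grasp point (between the pads) lies 19 mm behind it (r.grip_point_offset is the distance from the TCP to the grasp point, in m); z points along the fingers, y is the line along which they close (so a half turn about z gives the same grasp; the last joint's range is limited). The gripper opens to 85 mm and grips with 20 to 120 N. Pads are 22 mm wide; open, the fingers measure 114 mm over their backs; the gripper's body (76 mm by 85 mm) begins 54 mm behind the grasp point. The pads swing forward as they close: fully open they stand 13 mm farther back than shut.
Start: joints at [1.232, 0.116, 1.442, -0, 1.584, -0.038], TCP at [0.2, 0.645, 0.231] pointing down, gripper open.
Joint ranges: [-2.83, 2.83], [-0.83, 2.19], [0.07, 2.5], [-1.14, 4.28], [0.01, 3], [-2.97, 2.97]. Speed limits (rad/s): [1.89, 1.89, 2.22, 3.14, 3.14, 3.14].

### API

Orientations are given as a unit quaternion [w, x, y, z].
In Python, from bench import r, grab_frame, camera_model gives the robot as it stands.
- The arm moves only by the tool servo_tool, never from a script. Its argument "steps" is a list of rows, each an object with "fingers": the gripper command: -1 is shut, 1 is fully open, values between are in proportion; "slide": the shift along the tool's x, y, z scaled (see below), a list of three; "angular": the turn, a rotation vector about the tool's x, y, z scaled (see below), a list of three. A call has 1 to 20 rows; each row is the pose to reach, as a shift and turn from the pose commanded when the call began, along the tool's axes at that moment; what a row does not reach only later rows make up. The controller multiplies each number of a shift by 50 cm and each number of a turn by 90 degrees. A row lasts 1/8 s, in which the tool goes at most 62.5 mm and 10.7 degrees, less where a joint would pass 70% of its speed; a pose out of reach is approached as far as the arm can. A call with a number of a shift or a turn outside -1 to 1 is refused whole. A call with a gripper value outside its range is refused whole. The fingers move at their own pace and stop on an object; "grip_force" is the grip in N (left out, the last holds). Time passes only in rows, so rows that repeat a pose let the fingers close. It gives the time, the measured TCP pose, the force, the opening and the grip force at its end, in the units of the state.
- r.state(): the state, without advancing time (a new reading comes with each control period).
- grab_frame(name): name is "scene" or "top"; returns the picture (400x640x3 uint8, blue, green, red); there is no depth.
- camera_model(name): a dict with "fx", "fy", "cx", "cy" (pixels), "world_from_camera" (4x4, takes a point from camera to world coordinates). Camera axes: x right, y down, z forward; pixel columns grow to the right and rows downward; lengths in m; the calibration is good to about 2 mm. A picture is of the moment at which its call begins. camera_model takes no time and is no camera call.
- r.close_job(): hands the job in; it is judged then, once.
The state is a dict: "t": time; "joints": joint angles; "qd": joint speeds; "tau": joint torques, N m; "position": TCP position; "ee_rot": TCP orientation; "wrist_force": force on the tool from outside, world axes, zero at the start; "wrist_torque": the same for the moment, N m; "gripper_width": opening from 0.0 (shut) to 1.0 (fully open); "grasp_force": force on a finger pad.
Only numpy, scipy, OpenCV 4.12 (cv2) and the standard library are available. Lean on these libraries where they do the work, as an engineer would, in place of code of your own. Each camera call takes 0.05 s, during which the arm holds its last target. There are 200 camera calls.

## Working session

There is one attempt and no reset: what is moved stays moved. The work goes in short steps, Python scripts to look and compute and a tool call to move; the robot and the scene stay as the last step left them, time stands still between calls to the robot, and variables do not carry over. Pictures are saved under pics/ and viewed, at most 14 in all, crops included, and the job is handed in when it is done.

Besides the shell and the picture viewer there is one more tool, called in YAML: its name, and indented under it one key for each argument. servo_tool: Moves the arm, as the interface text tells. Its arguments: {"type":"object","properties":{"steps":{"type":"array","items":{"type":"object","properties":{"fingers":{"type":"number"},"slide":{"type":"array","items":{"type":"number"}},"angular":{"type":"array","items":{"type":"number"}}}}},"grip_force":{"type":"number"}},"required":["steps"]}

```bash
mkdir -p pics; ls
python3 - <<'E'
from bench import r,grab_frame,camera_model
import cv2
for n in("scene","top"):
    cv2.imwrite(f"pics/{n}0.png",grab_frame(n)); m=camera_model(n); print(n,m["fx"],m["cx"],m["cy"],m["world_from_camera"])
s=r.state();print(s["t"],s["position"],s["ee_rot"],s["gripper_width"],r.grip_point_offset)
E
```

```text
pics
scene 499.441433587149 314.7658715594861 195.3241394337085 [[ 0.7129198  -0.50583332  0.48567274 -0.07449585]
 [-0.70089973 -0.49225171  0.51616647 -0.60177388]
 [-0.02202096 -0.70839318 -0.70547443  0.89872896]
 [ 0.          0.          0.          1.        ]]
top 370.2421532628571 320.06683510781613 204.39852523647002 [[ 0.02936564 -0.99755178  0.06346733  0.44646156]
 [-0.99943485 -0.03034165 -0.01446919  0.02946739]
 [ 0.01635947 -0.06300656 -0.99787902  1.11312539]
 [ 0.          0.          0.          1.        ]]
0.1 [0.19994643 0.64450909 0.23061188] [-8.71922059e-05  1.49808702e-01  9.88714839e-01 -5.59553702e-04] 0.9967008575649802 0.0187
```

View pics/top0.png

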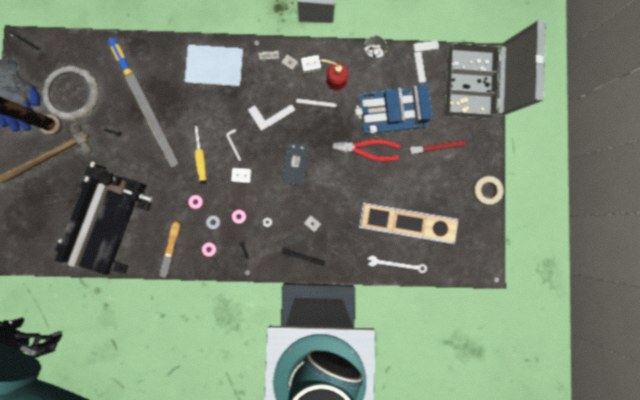

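View pics/scene0.png

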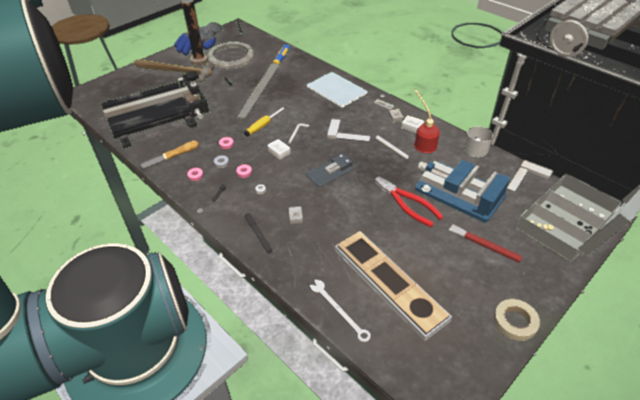

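Run:
```python
import cv2,numpy as np
t=cv2.imread("pics/top0.png");s=cv2.imread("pics/scene0.png")
f=lambda im,x,y,w,h,k:cv2.resize(im[y:y+h,x:x+w],None,fx=k,fy=k,interpolation=cv2.INTER_CUBIC)
cv2.imwrite("pics/c1.png",f(t,185,140,150,100,5))
a=f(t,350,195,120,60,6); b=f(t,250,40,120,40,6)
cv2.imwrite("pics/c2.png",np.vstack([a,b[:240]])[:600])
cv2.imwrite("pics/c3.png",f(s,180,110,200,140,4))
```

```text
(no output)
```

View pics/c1.png

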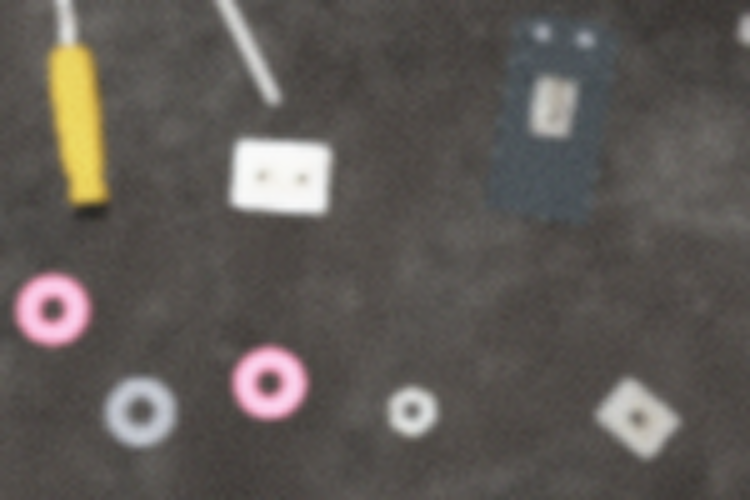

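View pics/c2.png

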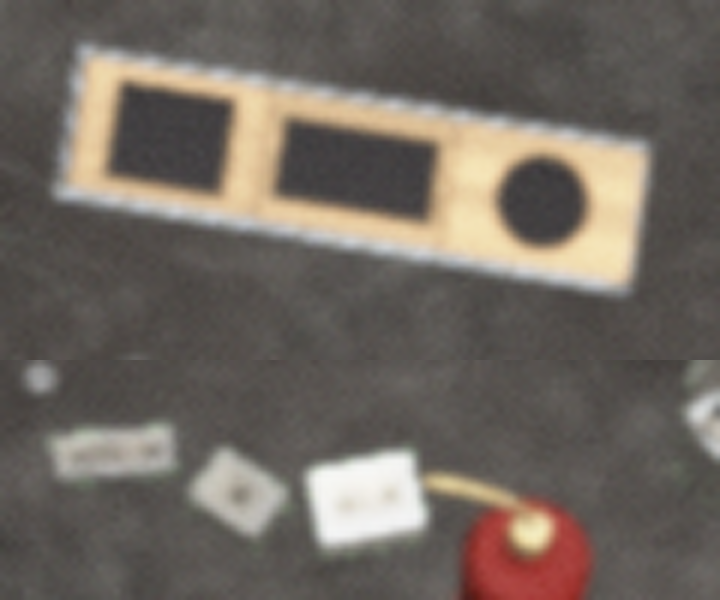

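View pics/c3.png

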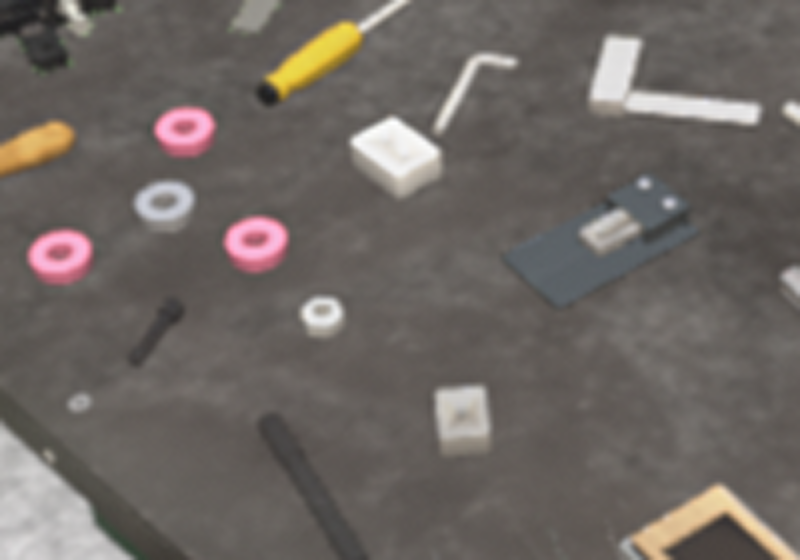

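The top view shows:
- **Shim plate:** the piece in the holder at (295,160). Other long pieces are the bar at (317,102) and the plate-like one at (269,55).
- **Steel block:** (312,223). A look-alike lies at (290,61).
- **Alu block:** (241,175). A look-alike lies at (311,63).
- **Nut:** (267,222). The rival is the grey collar at (213,222); the pink rings are (196,202), (239,216) and (209,250).
- **Nests:** broad at (378,218), long at (409,223), round at (440,228).

I'll check the block look-alikes in one close crop.

Run:
```python
import cv2,numpy as np
t=cv2.imread("pics/top0.png");s=cv2.imread("pics/scene0.png")
f=lambda im,x,y,w,h,k:cv2.resize(im[y:y+h,x:x+w],None,fx=k,fy=k,interpolation=cv2.INTER_CUBIC)
a=f(s,365,85,75,55,10)[:, :750]; 
cv2.imwrite("pics/c4.png",np.hstack([f(s,365,88,70,50,6),f(s,270,190,50,50,6)]))
```

```text
(no output)
```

View pics/c4.png

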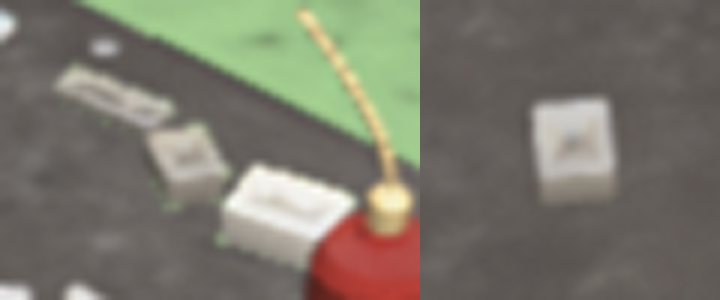

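The far set at (384,103), (395,113) and (412,124) in the scene view sits outside the working group and has cut-out fringes, so it's background clutter. The near block at (295,214) in scene, (312,223) in top, has the dimple and the right size, so I'll use that one. Next I'll measure.

```bash
cat > h.py <<'E'
import cv2,numpy as np
from bench import r,grab_frame,camera_model
M={n:camera_model(n) for n in("scene","top")}
def world(n,uv,z):
    m=M[n];T=m["world_from_camera"];d=T[:3,:3]@[(uv[0]-m["cx"])/m["fx"],(uv[1]-m["cy"])/m["fy"],1];o=T[:3,3]
    return (o+d*(z-o[2])/d[2])
def blob(im,box,z,lo,dark=False,n="top",k=8):
    x,y,w,h=box;c=cv2.resize(cv2.cvtColor(im[y:y+h,x:x+w],cv2.COLOR_BGR2GRAY),None,fx=k,fy=k,interpolation=cv2.INTER_CUBIC)
    m=((c<lo) if dark else (c>lo)).astype(np.uint8)
    cs,_=cv2.findContours(m,cv2.RETR_EXTERNAL,cv2.CHAIN_APPROX_NONE);c=max(cs,key=cv2.contourArea).reshape(-1,2)
    P=np.array([world(n,((p[0]+.5)/k-.5+x,(p[1]+.5)/k-.5+y),z)[:2] for p in c])
    (cx,cy),(a,b),ang=cv2.minAreaRect((P*1000).astype(np.float32))
    if b<a: a,b,ang=b,a,ang+90   # long axis b is at ang+90
    return dict(c=(round(cx,1),round(cy,1)),short=round(a,1),long=round(b,1),long_dir=round((ang+90)%180,1))
def st():
    s=r.state();print(round(s["t"],2),s["position"].round(4) if hasattr(s["position"],"round") else s["position"],s["ee_rot"],s["gripper_width"],s["grasp_force"],s["wrist_force"])
E
python3 - <<'E'
from h import *
im=cv2.imread("pics/top0.png")
for n,box,z,lo,d in [("steel",(300,212,26,24),.018,110,0),("nut",(259,214,18,18),.013,120,0),("alu",(228,164,28,24),.022,140,0),("collar",(203,212,21,21),.013,120,0),("plate",(288,152,15,18),.013,115,0),
 ("broad",(364,206,27,23),.02,90,1),("long",(394,212,32,23),.02,90,1),("round",(429,216,22,22),.02,90,1),("tray",(352,198,112,52),.02,115,0)]:
    print(n,blob(im,box,z,lo,d))
for p in [(271,142.5),(0,0)]: pass
for n,p in [("holder far L",(185+520/5,140+20/5)),("far R",(185+617/5,140+25/5)),("near L",(185+488/5,140+210/5)),("near R",(185+590/5,140+220/5))]: print(n,(world("top",p,.004 if "near" in n else .004)*1000).round(1))
for p in [(185+541/5,140+33/5),(185+586/5,140+38/5)]: print("screw",(world("top",p,.0225)*1000).round(1))
E
```

```text
steel {'c': (460.0, 35.6), 'short': 35.8, 'long': 45.7, 'long_dir': 53.1}
nut {'c': (460.2, 169.1), 'short': 30.7, 'long': 30.7, 'long_dir': 1.7}
alu {'c': (596.5, 250.9), 'short': 43.9, 'long': 59.0, 'long_dir': 87.7}
collar {'c': (454.9, 329.4), 'short': 41.3, 'long': 42.3, 'long_dir': 91.7}
plate {'c': (644.2, 92.4), 'short': 27.8, 'long': 37.6, 'long_dir': 169.8}
broad {'c': (482.4, -158.9), 'short': 43.1, 'long': 52.7, 'long_dir': 81.8}
long {'c': (469.6, -251.1), 'short': 35.3, 'long': 72.8, 'long_dir': 81.9}
round {'c': (456.6, -343.6), 'short': 38.7, 'long': 39.6, 'long_dir': 27.5}
tray {'c': (469.2, -249.5), 'short': 81.5, 'long': 292.7, 'long_dir': 81.6}
holder far L [697.4 112.8   4. ]
far R [696.3  54.    4. ]
near L [581.1 128.1   4. ]
near R [576.9  66.6   4. ]
screw [685.8  98.7  22.5]
screw [683.6  71.8  22.5]
```

```bash
cat >> h.py <<'E'
from scipy.spatial.transform import Rotation as R
def go(x,y,z,yaw):
    """numbers (slide, angular) to put the TCP at mm x,y,z, tool y along yaw deg (mod 180), pointing down"""
    s=r.state();q=s["ee_rot"];A=R.from_quat([q[1],q[2],q[3],q[0]]);m=A.as_matrix()
    cur=np.degrees(np.arctan2(m[1,1],m[0,1]));yaw=cur+(yaw-cur+90)%180-90;c,n=np.cos(np.radians(yaw)),np.sin(np.radians(yaw))
    B=R.from_matrix(np.array([[-n,c,0],[c,n,0],[0,0,-1]]));B=R.from_matrix(np.column_stack([[-n,c,0],[c,n,0],[0,0,-1]]))
    d=A.inv().apply(np.array([x,y,z])/1000-s["position"])/.5
    print("slide",d.round(3),"ang",((A.inv()*B).as_rotvec()/(np.pi/2)).round(3),"yaw",cur.round(1),"->",round(yaw,1),"j6",round(s["joints"][5],2))
E
sed -i 's/B=R.from_matrix(np.array(.*;B=/B=/' h.py
python3 -c "
from h import *
go(460,169,120,0);go(460,169,120,90);go(460,169,3,90)"
```

```text
slide [-0.778 -0.754  0.222] ang [-0.001  0.     0.809] yaw 72.8 -> 0.0 j6 -0.04
slide [-0.778 -0.754  0.222] ang [-0.001 -0.    -0.191] yaw 72.8 -> 90.0 j6 -0.04
slide [-0.778 -0.754  0.456] ang [-0.001 -0.    -0.191] yaw 72.8 -> 90.0 j6 -0.04
```

servo_tool:
  steps:
    - {"slide": [-0.778,-0.754,0.222],"angular": [0,0,-0.191],"fingers": 0.3}
    - {"slide": [-0.778,-0.754,0.222],"angular": [0,0,-0.191],"fingers": 0.3}
    - {"slide": [-0.778,-0.754,0.222],"angular": [0,0,-0.191],"fingers": 0.3}
    - {"slide": [-0.778,-0.754,0.222],"angular": [0,0,-0.191],"fingers": 0.3}
    - {"slide": [-0.778,-0.754,0.222],"angular": [0,0,-0.191],"fingers": 0.3}
    - {"slide": [-0.778,-0.754,0.222],"angular": [0,0,-0.191],"fingers": 0.3}
    - {"slide": [-0.778,-0.754,0.222],"angular": [0,0,-0.191],"fingers": 0.3}
    - {"slide": [-0.778,-0.754,0.222],"angular": [0,0,-0.191],"fingers": 0.3}
    - {"slide": [-0.778,-0.754,0.222],"angular": [0,0,-0.191],"fingers": 0.3}
    - {"slide": [-0.778,-0.754,0.222],"angular": [0,0,-0.191],"fingers": 0.3}
    - {"slide": [-0.778,-0.754,0.222],"angular": [0,0,-0.191],"fingers": 0.3}
    - {"slide": [-0.778,-0.754,0.222],"angular": [0,0,-0.191],"fingers": 0.3}
    - {"slide": [-0.778,-0.754,0.222],"angular": [0,0,-0.191],"fingers": 0.3}
    - {"slide": [-0.778,-0.754,0.222],"angular": [0,0,-0.191],"fingers": 0.3}
  grip_force: 40

```text
t: 1.85
position: [0.4597, 0.1699, 0.1204]
ee_rot: [0.0, -0.0, 1.0, 0.0]
wrist_force: [0.5, -0.1, 0.5]
gripper_width: 0.65
grasp_force: 0.0
```

```bash
python3 -c "
from h import *
st();go(460,169,3,90)
im=grab_frame('top');s=grab_frame('scene')
f=lambda im,x,y,w,h,k:cv2.resize(im[y:y+h,x:x+w],None,fx=k,fy=k)
cv2.imwrite('pics/d1.png',f(s,180,100,200,140,4))"
```

```text
1.85 [0.4597 0.1699 0.1204] [ 1.06500663e-04 -1.24688248e-04  9.99999986e-01  3.55351586e-05] 0.6501744564459698 0.0 [ 0.51312611 -0.08118692  0.50555283]
slide [-0.001 -0.002  0.235] ang [0. 0. 0.] yaw 90.0 -> 90.0 j6 -1.27
```

View pics/d1.png

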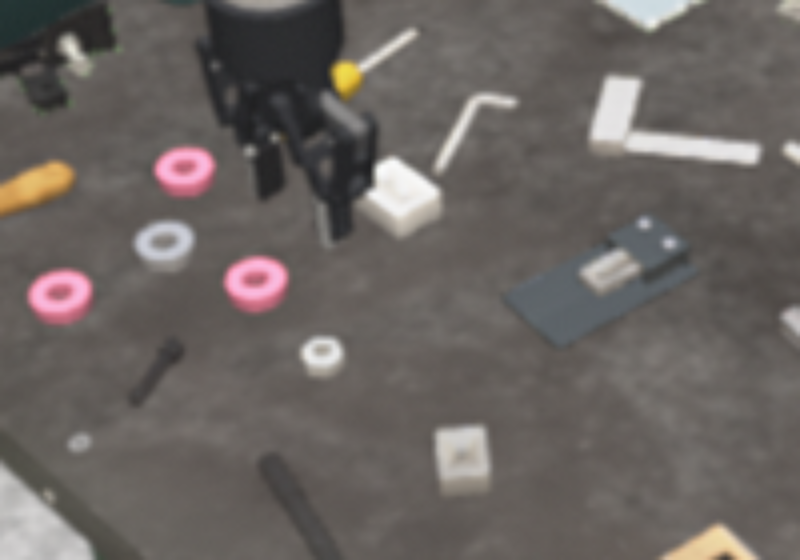

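The gripper hovers clear above the nut, which shows in this crop at (322,355). I'll go down, close and lift.

servo_tool:
  steps:
    - {"slide": [0,-0.002,0.1],"fingers": 0.3}
    - {"slide": [0,-0.002,0.18],"fingers": 0.3}
    - {"slide": [0,-0.002,0.22],"fingers": 0.3}
    - {"slide": [0,-0.002,0.234],"fingers": 0.3}
    - {"slide": [0,-0.002,0.234],"fingers": 0.3}
    - {"slide": [0,-0.002,0.234],"fingers": -1}
    - {"slide": [0,-0.002,0.234],"fingers": -1}
    - {"slide": [0,-0.002,0.234],"fingers": -1}
    - {"slide": [0,-0.002,0.234],"fingers": -1}
    - {"slide": [0,-0.002,0.234],"fingers": -1}
    - {"slide": [0,-0.002,0.234],"fingers": -1}
    - {"slide": [0,-0.002,0.15],"fingers": -1}
    - {"slide": [0,-0.002,0.03],"fingers": -1}
    - {"slide": [0,-0.002,0],"fingers": -1}
    - {"slide": [0,-0.002,0],"fingers": -1}
  grip_force: 40

```text
$.steps[0]: bad value
```

```bash
python3 -c "
from h import *
st();go(456,-343,100,171.8);go(456,-343,100,81.8);"
```

```text
1.95 [0.4597 0.1697 0.1204] [5.45672717e-05 8.87881407e-05 9.99999995e-01 4.97142987e-06] 0.6479215108969429 0.0 [ 0.22082747 -0.23870261  0.91306035]
slide [ 0.007 -1.025  0.041] ang [-0.     0.    -0.909] yaw 90.0 -> 171.8 j6 -1.27
slide [ 0.007 -1.025  0.041] ang [0.    0.    0.091] yaw 90.0 -> 81.8 j6 -1.27
```

All three fields are needed in every row.

servo_tool:
  steps:
    - {"slide": [0,-0.002,0.1],"angular": [0,0,0],"fingers": 0.3}
    - {"slide": [0,-0.002,0.18],"angular": [0,0,0],"fingers": 0.3}
    - {"slide": [0,-0.002,0.22],"angular": [0,0,0],"fingers": 0.3}
    - {"slide": [0,-0.002,0.234],"angular": [0,0,0],"fingers": 0.3}
    - {"slide": [0,-0.002,0.234],"angular": [0,0,0],"fingers": 0.3}
    - {"slide": [0,-0.002,0.234],"angular": [0,0,0],"fingers": -1}
    - {"slide": [0,-0.002,0.234],"angular": [0,0,0],"fingers": -1}
    - {"slide": [0,-0.002,0.234],"angular": [0,0,0],"fingers": -1}
    - {"slide": [0,-0.002,0.234],"angular": [0,0,0],"fingers": -1}
    - {"slide": [0,-0.002,0.234],"angular": [0,0,0],"fingers": -1}
    - {"slide": [0,-0.002,0.234],"angular": [0,0,0],"fingers": -1}
    - {"slide": [0,-0.002,0.15],"angular": [0,0,0],"fingers": -1}
    - {"slide": [0,-0.002,0.03],"angular": [0,0,0],"fingers": -1}
    - {"slide": [0,-0.002,0],"angular": [0,0,0],"fingers": -1}
    - {"slide": [0,-0.002,0],"angular": [0,0,0],"fingers": -1}
  grip_force: 40

```text
t: 3.82
position: [0.4603, 0.1685, 0.1212]
ee_rot: [0.001, 0.0, 1.0, 0.0]
wrist_force: [-0.2, 0.1, -1.3]
gripper_width: 0.263
grasp_force: 39.6
```

```bash
python3 -c "
from h import *
st();go(456,-100,100,81.8);go(456,-343,100,81.8);"
```

```text
3.83 [0.4603 0.1685 0.1212] [1.06858435e-03 4.01454765e-04 9.99999297e-01 3.20169533e-04] 0.2627809179334517 39.55619459084119 [-0.21455048  0.05019615 -1.34223768]
slide [ 0.008 -0.537  0.042] ang [0.001 0.001 0.091] yaw 90.0 -> 81.8 j6 -1.27
slide [ 0.008 -1.023  0.042] ang [0.001 0.001 0.091] yaw 90.0 -> 81.8 j6 -1.27
```

servo_tool:
  steps:
    - {"slide": [0.008,-1,0.04],"angular": [0,0,0],"fingers": -1}
    - {"slide": [0.008,-1,0.04],"angular": [0,0,0],"fingers": -1}
    - {"slide": [0.008,-1,0.04],"angular": [0,0,0],"fingers": -1}
    - {"slide": [0.008,-1,0.04],"angular": [0,0,0],"fingers": -1}
    - {"slide": [0.008,-1,0.04],"angular": [0,0,0],"fingers": -1}
    - {"slide": [0.008,-1,0.04],"angular": [0,0,0],"fingers": -1}
    - {"slide": [0.008,-1,0.04],"angular": [0,0,0],"fingers": -1}
    - {"slide": [0.008,-1,0.04],"angular": [0,0,0],"fingers": -1}
    - {"slide": [0.008,-1,0.04],"angular": [0,0,0],"fingers": -1}
    - {"slide": [0.008,-1,0.04],"angular": [0,0,0],"fingers": -1}
    - {"slide": [0.008,-1,0.04],"angular": [0,0,0],"fingers": -1}
    - {"slide": [0.008,-1,0.04],"angular": [0,0,0],"fingers": -1}

```text
t: 5.32
position: [0.4557, -0.3307, 0.1004]
ee_rot: [0.0, -0.0, 1.0, -0.0]
wrist_force: [-0.6, 0.8, -0.7]
gripper_width: 0.261
grasp_force: 39.6
```

```bash
python3 -c "
from h import *
st();go(456,-343,24.5,90);go(456,-343,23.5,90)"
```

```text
5.33 [ 0.4557 -0.3307  0.1004] [ 1.04977545e-04 -2.92479041e-04  9.99999949e-01 -6.71662365e-05] 0.26135866419439474 39.610912811840535 [-0.64851563  0.8274362  -0.67617467]
slide [-0.001 -0.025  0.152] ang [-0.  0.  0.] yaw 90.0 -> 90.0 j6 -2.24
slide [-0.001 -0.025  0.154] ang [-0.  0.  0.] yaw 90.0 -> 90.0 j6 -2.24
```

servo_tool:
  steps:
    - {"slide": [0,-0.025,0.06],"angular": [0,0,0],"fingers": -1}
    - {"slide": [0,-0.025,0.12],"angular": [0,0,0],"fingers": -1}
    - {"slide": [0,-0.025,0.145],"angular": [0,0,0],"fingers": -1}
    - {"slide": [0,-0.025,0.153],"angular": [0,0,0],"fingers": -1}
    - {"slide": [0,-0.025,0.153],"angular": [0,0,0],"fingers": -1}
    - {"slide": [0,-0.025,0.153],"angular": [0,0,0],"fingers": -0.1}
    - {"slide": [0,-0.025,0.153],"angular": [0,0,0],"fingers": -0.1}
    - {"slide": [0,-0.025,0.153],"angular": [0,0,0],"fingers": -0.1}
    - {"slide": [0,-0.025,0.1],"angular": [0,0,0],"fingers": 0.3}
    - {"slide": [0,-0.025,0.0],"angular": [0,0,0],"fingers": 0.3}
    - {"slide": [0,-0.025,0],"angular": [0,0,0],"fingers": 0.3}

```text
t: 6.7
position: [0.4568, -0.3453, 0.1045]
ee_rot: [0.002, 0.0, 1.0, -0.002]
wrist_force: [0.2, -0.0, 0.5]
gripper_width: 0.65
grasp_force: 0.0
```

```bash
python3 -c "
from h import *
st();go(459,35,90,143.1)"
```

```text
6.7 [ 0.4568 -0.3453  0.1045] [ 2.38676085e-03  3.77114992e-04  9.99995153e-01 -1.96349389e-03] 0.650375167969072 0.0 [ 0.24042725 -0.03126231  0.52984002]
slide [-0.004  0.761  0.026] ang [-0.004  0.002 -0.59 ] yaw 90.0 -> 143.1 j6 -2.26
```

servo_tool:
  steps:
    - {"slide": [-0.004,0.76,0.026],"angular": [0,0,1],"fingers": 0.3}
    - {"slide": [-0.004,0.76,0.026],"angular": [0,0,1],"fingers": 0.3}
    - {"slide": [-0.004,0.76,0.026],"angular": [0,0,1],"fingers": 0.3}
    - {"slide": [-0.004,0.76,0.026],"angular": [0,0,1],"fingers": 0.3}
    - {"slide": [-0.004,0.76,0.026],"angular": [0,0,1],"fingers": 0.3}
    - {"slide": [-0.004,0.76,0.026],"angular": [0,0,1],"fingers": 0.3}
    - {"slide": [-0.004,0.76,0.026],"angular": [0,0,1],"fingers": 0.3}
    - {"slide": [-0.004,0.76,0.026],"angular": [0,0,1],"fingers": 0.3}
    - {"slide": [-0.004,0.76,0.026],"angular": [0,0,1],"fingers": 0.3}
    - {"slide": [-0.004,0.76,0.026],"angular": [0,0,1],"fingers": 0.3}

```text
t: 7.95
position: [0.4575, 0.036, 0.0868]
ee_rot: [-0.0, 0.707, 0.707, -0.0]
wrist_force: [-0.2, 0.5, -0.0]
gripper_width: 0.651
grasp_force: 0.0
```

```bash
python3 -c "
from h import *
st();go(460,35.6,60,-36.9)
im=grab_frame('top')
cv2.imwrite('pics/e1.png',cv2.resize(im[195:255,350:470],None,fx=6,fy=6))
x,y,w,h=(429,216,22,22)
g=cv2.cvtColor(im[216:238,429:451],cv2.COLOR_BGR2GRAY);print(blob(im,(431,218,18,19),.033,100))"
```

```text
7.95 [0.4575 0.036  0.0868] [-1.82169548e-04  7.06953543e-01  7.07259935e-01 -1.98613578e-04] 0.6507020043674312 0.0 [-0.16918428  0.54225792 -0.01700349]
slide [-0.001  0.005  0.054] ang [-0.    0.    0.41] yaw 0.0 -> -36.9 j6 0.02
{'c': (459.6, -337.7), 'short': 52.7, 'long': 56.2, 'long_dir': 0.6}
```

View pics/e1.png

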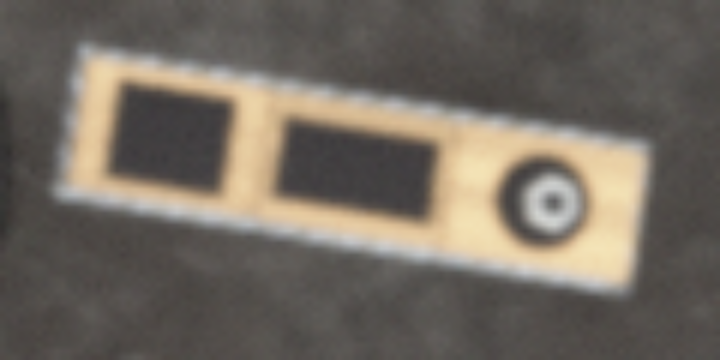

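The nut lies flat in the round recess: nut at crop (552,203), recess centre at (542,200), so about 4–5 mm off, well within tolerance. On to the steel block.

servo_tool:
  steps:
    - {"slide": [-0.001,0.005,0],"angular": [0,0,0.2],"fingers": 0.3}
    - {"slide": [-0.001,0.005,0],"angular": [0,0,0.41],"fingers": 0.3}
    - {"slide": [-0.001,0.005,0],"angular": [0,0,0.41],"fingers": 0.3}
    - {"slide": [-0.001,0.005,0],"angular": [0,0,0.41],"fingers": 0.3}
    - {"slide": [-0.001,0.005,0.08],"angular": [0,0,0.41],"fingers": 0.3}
    - {"slide": [-0.001,0.005,0.15],"angular": [0,0,0.41],"fingers": 0.3}
    - {"slide": [-0.001,0.005,0.166],"angular": [0,0,0.41],"fingers": 0.3}
    - {"slide": [-0.001,0.005,0.166],"angular": [0,0,0.41],"fingers": 0.3}
    - {"slide": [-0.001,0.005,0.166],"angular": [0,0,0.41],"fingers": -1}
    - {"slide": [-0.001,0.005,0.166],"angular": [0,0,0.41],"fingers": -1}
    - {"slide": [-0.001,0.005,0.166],"angular": [0,0,0.41],"fingers": -1}
    - {"slide": [-0.001,0.005,0.166],"angular": [0,0,0.41],"fingers": -1}
    - {"slide": [-0.001,0.005,0.166],"angular": [0,0,0.41],"fingers": -1}
    - {"slide": [-0.001,0.005,0.166],"angular": [0,0,0.41],"fingers": -1}
  grip_force: 50

```text
t: 9.75
position: [0.4611, 0.0354, 0.0059]
ee_rot: [0.001, 0.895, 0.447, 0.001]
wrist_force: [-1.9, -0.7, 7.5]
gripper_width: 0.337
grasp_force: 50.4
```

servo_tool:
  steps:
    - {"slide": [0,0,-0.1],"angular": [0,0,0],"fingers": -1}
    - {"slide": [0,0,-0.18],"angular": [0,0,0],"fingers": -1}
    - {"slide": [0,0,-0.18],"angular": [0,0,0],"fingers": -1}

```text
t: 10.12
position: [0.4619, 0.0354, 0.0982]
ee_rot: [0.001, 0.895, 0.447, 0.003]
wrist_force: [0.2, -0.2, -2.6]
gripper_width: 0.333
grasp_force: 50.4
```

```bash
python3 -c "
from h import *
st();go(482.7,-158.3,90,-8.2)"
```

```text
10.12 [0.4619 0.0354 0.0982] [0.00135489 0.89462625 0.44680425 0.00282792] 0.333290268738238 50.360645055770874 [ 0.2467117  -0.19518392 -2.57581412]
slide [-0.285  0.266  0.017] ang [ 0.004 -0.002 -0.319] yaw -36.9 -> -8.2 j6 0.67
```

servo_tool:
  steps:
    - {"slide": [-0.285,0.266,0.017],"angular": [0,0,-0.319],"fingers": -1}
    - {"slide": [-0.285,0.266,0.017],"angular": [0,0,-0.319],"fingers": -1}
    - {"slide": [-0.285,0.266,0.017],"angular": [0,0,-0.319],"fingers": -1}
    - {"slide": [-0.285,0.266,0.017],"angular": [0,0,-0.319],"fingers": -1}
    - {"slide": [-0.285,0.266,0.017],"angular": [0,0,-0.319],"fingers": -1}
    - {"slide": [-0.285,0.266,0.017],"angular": [0,0,-0.319],"fingers": -1}
    - {"slide": [-0.285,0.266,0.017],"angular": [0,0,-0.319],"fingers": -1}
    - {"slide": [-0.285,0.266,0.017],"angular": [0,0,-0.319],"fingers": -1}

```text
t: 11.12
position: [0.481, -0.1578, 0.0859]
ee_rot: [0.0, 0.756, 0.655, 0.0]
wrist_force: [0.8, 0.5, -1.6]
gripper_width: 0.335
grasp_force: 50.3
```

```bash
python3 -c "
from h import *
st();go(482.7,-158.3,26.5,-8.2)"
```

```text
11.12 [ 0.481  -0.1578  0.0859] [9.70232278e-05 7.55712785e-01 6.54903177e-01 7.70207765e-05] 0.3352582084172235 50.321009159088135 [ 0.75413452  0.53155991 -1.6116241 ]
slide [-0.001  0.004  0.119] ang [0. 0. 0.] yaw -8.2 -> -8.2 j6 -0.22
```

servo_tool:
  steps:
    - {"slide": [-0.001,0.004,0.06],"angular": [0,0,0],"fingers": -1}
    - {"slide": [-0.001,0.004,0.1],"angular": [0,0,0],"fingers": -1}
    - {"slide": [-0.001,0.004,0.112],"angular": [0,0,0],"fingers": -1}
    - {"slide": [-0.001,0.004,0.112],"angular": [0,0,0],"fingers": -1}
    - {"slide": [-0.001,0.004,0.112],"angular": [0,0,0],"fingers": -1}

```text
t: 11.75
position: [0.4832, -0.1594, 0.0307]
ee_rot: [0.0, 0.756, 0.655, 0.0]
wrist_force: [-0.2, 0.5, -1.1]
gripper_width: 0.334
grasp_force: 50.3
```

servo_tool:
  steps:
    - {"slide": [0,0,0.008],"angular": [0,0,0],"fingers": -1}
    - {"slide": [0,0,0.008],"angular": [0,0,0],"fingers": -1}
    - {"slide": [0,0,0.008],"angular": [0,0,0],"fingers": 0}
    - {"slide": [0,0,0.008],"angular": [0,0,0],"fingers": 0}
    - {"slide": [0,0,0.008],"angular": [0,0,0],"fingers": 0}
    - {"slide": [0,0,-0.06],"angular": [0,0,0],"fingers": 0.3}
    - {"slide": [0,0,-0.18],"angular": [0,0,0],"fingers": 0.3}
    - {"slide": [0,0,-0.18],"angular": [0,0,0],"fingers": 0.3}
    - {"slide": [0,0,-0.18],"angular": [0,0,0],"fingers": 0.3}

```text
t: 12.88
position: [0.4827, -0.1592, 0.1196]
ee_rot: [0.0, 0.756, 0.655, 0.0]
wrist_force: [-0.2, 0.3, 0.9]
gripper_width: 0.649
grasp_force: 0.0
```

```bash
python3 -c "
from h import *
st();go(641,92.8,100,79.8)"
```

```text
12.88 [ 0.4827 -0.1592  0.1196] [7.56626263e-05 7.56031909e-01 6.54534755e-01 2.68876879e-05] 0.6489817381398734 0.0 [-0.15928985  0.29734769  0.8602041 ]
slide [0.544 0.241 0.039] ang [ 0.     0.    -0.978] yaw -8.2 -> 79.8 j6 -0.23
```

servo_tool:
  steps:
    - {"slide": [0.544,0.241,0.039],"angular": [0,0,-0.978],"fingers": 0.3}
    - {"slide": [0.544,0.241,0.039],"angular": [0,0,-0.978],"fingers": 0.3}
    - {"slide": [0.544,0.241,0.039],"angular": [0,0,-0.978],"fingers": 0.3}
    - {"slide": [0.544,0.241,0.039],"angular": [0,0,-0.978],"fingers": 0.3}
    - {"slide": [0.544,0.241,0.039],"angular": [0,0,-0.978],"fingers": 0.3}
    - {"slide": [0.544,0.241,0.039],"angular": [0,0,-0.978],"fingers": 0.3}
    - {"slide": [0.544,0.241,0.039],"angular": [0,0,-0.978],"fingers": 0.3}
    - {"slide": [0.544,0.241,0.039],"angular": [0,0,-0.978],"fingers": 0.3}
    - {"slide": [0.544,0.241,0.039],"angular": [0,0,-0.978],"fingers": 0.3}
    - {"slide": [0.544,0.241,0.039],"angular": [0,0,-0.978],"fingers": 0.3}
    - {"slide": [0.544,0.241,0.039],"angular": [0,0,-0.978],"fingers": 0.3}
    - {"slide": [0.544,0.241,0.039],"angular": [0,0,-0.978],"fingers": 0.3}

```text
t: 14.38
position: [0.641, 0.0927, 0.1002]
ee_rot: [-0.0, 0.09, 0.996, -0.0]
wrist_force: [-0.1, -0.3, 0.1]
gripper_width: 0.648
grasp_force: 0.0
```

```bash
python3 -c "
from h import *
st();go(641.2,92.9,20,79.8)
im=grab_frame('top');s=grab_frame('scene')
cv2.imwrite('pics/f1.png',np.vstack([cv2.resize(im[195:245,350:470],None,fx=5,fy=5),cv2.resize(s[120:190,260:380],None,fx=5,fy=5)]))"
```

```text
14.38 [0.641  0.0927 0.1002] [-2.96355388e-05  8.97140931e-02  9.95967560e-01 -1.44828804e-06] 0.6478897159813044 0.0 [-0.08014508 -0.26639974  0.12775043]
slide [-0.     0.001  0.16 ] ang [-0.    -0.    -0.001] yaw 79.7 -> 79.8 j6 -1.29
```

View pics/f1.png

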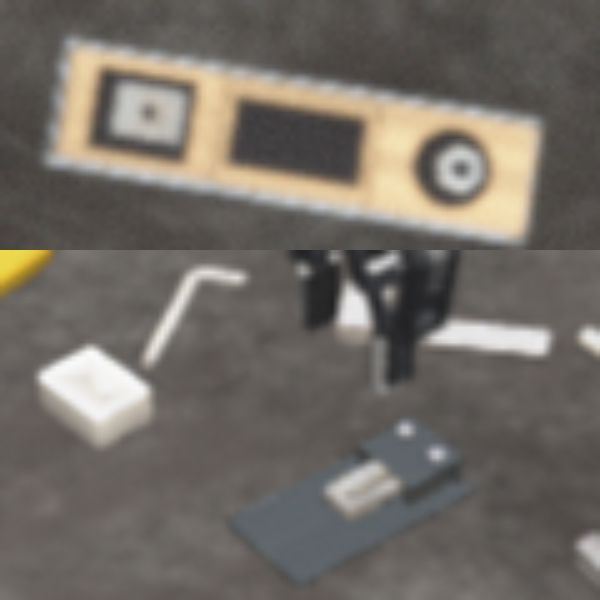

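The steel block sits centred and in line in the broad recess (crop (148,112)). The gripper is in front of the lip, over the plate (crop (362,487)). I'll go down and grip.

servo_tool:
  steps:
    - {"slide": [0,0,0.08],"angular": [0,0,0],"fingers": 0.1}
    - {"slide": [0,0,0.15],"angular": [0,0,0],"fingers": 0.1}
    - {"slide": [0,0,0.18],"angular": [0,0,0],"fingers": 0.1}
    - {"slide": [0,0,0.186],"angular": [0,0,0],"fingers": 0.1}
    - {"slide": [0,0,0.186],"angular": [0,0,0],"fingers": 0.1}
    - {"slide": [0,0,0.186],"angular": [0,0,0],"fingers": -1}
    - {"slide": [0,0,0.186],"angular": [0,0,0],"fingers": -1}
    - {"slide": [0,0,0.186],"angular": [0,0,0],"fingers": -1}
    - {"slide": [0,0,0.186],"angular": [0,0,0],"fingers": -1}
    - {"slide": [0,0,0.186],"angular": [0,0,0],"fingers": -1}
    - {"slide": [0,0,0.186],"angular": [0,0,0],"fingers": -1}
  grip_force: 50

```text
t: 15.85
position: [0.6416, 0.0928, 0.0088]
ee_rot: [0.001, 0.089, 0.996, 0.0]
wrist_force: [-2.4, 0.5, 6.4]
gripper_width: 0.232
grasp_force: 48.5
```

servo_tool:
  steps:
    - {"slide": [0.02,0,0],"angular": [0,0,0],"fingers": -1}
    - {"slide": [0.04,0,0],"angular": [0,0,0],"fingers": -1}
    - {"slide": [0.06,0,0],"angular": [0,0,0],"fingers": -1}
    - {"slide": [0.084,0,0],"angular": [0,0,0],"fingers": -1}
    - {"slide": [0.084,0,0],"angular": [0,0,0],"fingers": -1}
    - {"slide": [0.084,0,0],"angular": [0,0,0],"fingers": -1}

```text
t: 16.6
position: [0.5994, 0.1005, 0.0088]
ee_rot: [0.0, 0.089, 0.996, 0.0]
wrist_force: [-8.8, -0.0, 12.2]
gripper_width: 0.231
grasp_force: 49.9
```

```bash
python3 -c "
from h import *
st()
s=grab_frame('scene')
cv2.imwrite('pics/g1.png',cv2.resize(s[110:200,260:380],None,fx=5,fy=5))"
```

```text
16.6 [0.5994 0.1005 0.0088] [1.61945915e-04 8.89522367e-02 9.96035855e-01 2.21730999e-04] 0.23135241327689007 49.943663477897644 [-8.76787908 -0.0341757  12.18460193]
```

View pics/g1.png

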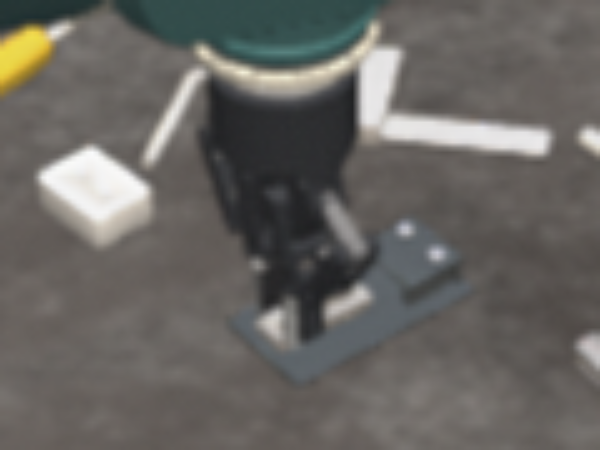

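The plate is fully out: its tail at crop (370,295) is clear of the lip edge near (390,280). Lift.

servo_tool:
  steps:
    - {"slide": [0.002,0,-0.03],"angular": [0,0,0],"fingers": -1}
    - {"slide": [0.002,0,-0.08],"angular": [0,0,0],"fingers": -1}
    - {"slide": [0.002,0,-0.18],"angular": [0,0,0],"fingers": -1}
    - {"slide": [0.002,0,-0.18],"angular": [0,0,0],"fingers": -1}
    - {"slide": [0.002,0,-0.18],"angular": [0,0,0],"fingers": -1}

```text
t: 17.27
position: [0.5984, 0.1003, 0.0974]
ee_rot: [0.0, 0.089, 0.996, 0.0]
wrist_force: [-0.4, -0.8, -1.1]
gripper_width: 0.234
grasp_force: 48.6
```

```bash
python3 -c "
from h import *
st();go(469.7+16*.143,-250.3+16*.99,90,-8.2)
s=grab_frame('scene')
cv2.imwrite('pics/g2.png',cv2.resize(s[90:200,260:380],None,fx=5,fy=5))"
```

```text
17.27 [0.5984 0.1003 0.0974] [1.30764709e-04 8.90220528e-02 9.96029647e-01 7.87393825e-06] 0.23426974739275636 48.643260130147894 [-0.42601328 -0.82909281 -1.1276492 ]
slide [ 0.13  -0.704  0.015] ang [0.    0.    0.978] yaw 79.8 -> -8.2 j6 -1.27
```

View pics/g2.png

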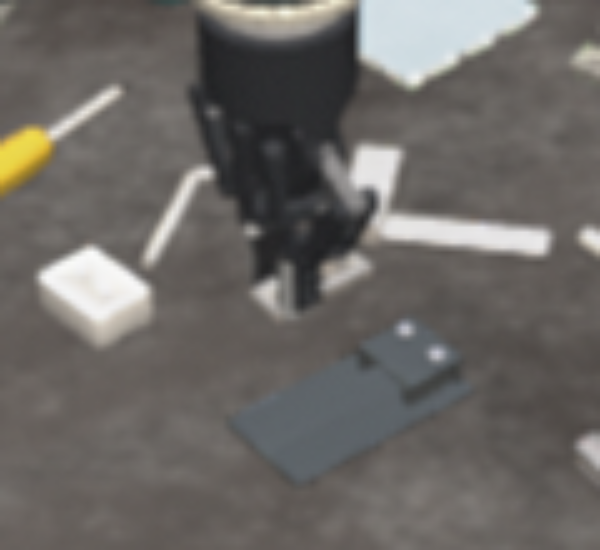

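The plate is held level: its ends are at crop (260,295) and (370,265), and the holder is empty. Carry it over the long nest.

servo_tool:
  steps:
    - {"slide": [0.13,-0.704,0.01],"angular": [0,0,0.978],"fingers": -1}
    - {"slide": [0.13,-0.704,0.01],"angular": [0,0,0.978],"fingers": -1}
    - {"slide": [0.13,-0.704,0.01],"angular": [0,0,0.978],"fingers": -1}
    - {"slide": [0.13,-0.704,0.01],"angular": [0,0,0.978],"fingers": -1}
    - {"slide": [0.13,-0.704,0.01],"angular": [0,0,0.978],"fingers": -1}
    - {"slide": [0.13,-0.704,0.01],"angular": [0,0,0.978],"fingers": -1}
    - {"slide": [0.13,-0.704,0.01],"angular": [0,0,0.978],"fingers": -1}
    - {"slide": [0.13,-0.704,0.01],"angular": [0,0,0.978],"fingers": -1}
    - {"slide": [0.13,-0.704,0.01],"angular": [0,0,0.978],"fingers": -1}
    - {"slide": [0.13,-0.704,0.01],"angular": [0,0,0.978],"fingers": -1}
    - {"slide": [0.13,-0.704,0.01],"angular": [0,0,0.978],"fingers": -1}
    - {"slide": [0.13,-0.704,0.01],"angular": [0,0,0.978],"fingers": -1}

```text
t: 18.82
position: [0.4723, -0.2344, 0.0922]
ee_rot: [-0.0, 0.756, 0.655, -0.0]
wrist_force: [-0.2, -0.1, -0.2]
gripper_width: 0.23
grasp_force: 48.8
```

```bash
python3 -c "
from h import *
st();go(472,-234.5,32,-8.2)"
```

```text
18.82 [ 0.4723 -0.2344  0.0922] [-6.59028249e-05  7.55525971e-01  6.55118692e-01 -4.33505376e-05] 0.230178014840482 48.758543729782104 [-0.22909409 -0.09175297 -0.16830128]
slide [-0.    -0.001  0.12 ] ang [-0.    -0.     0.001] yaw -8.1 -> -8.2 j6 -0.37
```

servo_tool:
  steps:
    - {"slide": [0,0,0.06],"angular": [0,0,0],"fingers": -1}
    - {"slide": [0,0,0.1],"angular": [0,0,0],"fingers": -1}
    - {"slide": [0,0,0.12],"angular": [0,0,0],"fingers": -1}
    - {"slide": [0,0,0.126],"angular": [0,0,0],"fingers": -1}
    - {"slide": [0,0,0.126],"angular": [0,0,0],"fingers": -1}
    - {"slide": [0,0,0.126],"angular": [0,0,0],"fingers": -1}

```text
t: 19.58
position: [0.4726, -0.2348, 0.0301]
ee_rot: [0.0, 0.756, 0.655, 0.0]
wrist_force: [-0.3, 0.1, -1.0]
gripper_width: 0.236
grasp_force: 48.8
```

servo_tool:
  steps:
    - {"slide": [0,0,0.005],"angular": [0,0,0],"fingers": -1}
    - {"slide": [0,0,0.01],"angular": [0,0,0],"fingers": -1}
    - {"slide": [0,0,0.01],"angular": [0,0,0],"fingers": -1}
    - {"slide": [0,0,0.01],"angular": [0,0,0],"fingers": -0.2}
    - {"slide": [0,0,0.01],"angular": [0,0,0],"fingers": -0.2}
    - {"slide": [0,0,0.01],"angular": [0,0,0],"fingers": -0.2}
    - {"slide": [0,0,-0.05],"angular": [0,0,0],"fingers": 0}
    - {"slide": [0,0,-0.15],"angular": [0,0,0],"fingers": 0.3}
    - {"slide": [0,0,-0.2],"angular": [0,0,0],"fingers": 0.3}
    - {"slide": [0,0.5,-0.3],"angular": [0,0,0],"fingers": 0.3}
    - {"slide": [-0.4,0.0,-0.3],"angular": [0,0,0],"fingers": 0.3}
    - {"slide": [-0.6,0.0,-0.3],"angular": [0,0,0],"fingers": 0.3}
    - {"slide": [-0.6,0.0,-0.3],"angular": [0,0,0],"fingers": 0.3}
    - {"slide": [-0.6,0.0,-0.3],"angular": [0,0,0],"fingers": 0.3}

```text
t: 21.32
position: [0.4469, -0.4776, 0.1731]
ee_rot: [0.0, 0.756, 0.655, 0.0]
wrist_force: [-0.1, 0.5, 0.8]
gripper_width: 0.652
grasp_force: 0.0
```

```bash
python3 -c "
from h import *
st()
im=grab_frame('top')
s=grab_frame('scene')
cv2.imwrite('pics/k1.png',np.vstack([cv2.resize(im[195:245,350:470],None,fx=5,fy=5),cv2.resize(s[225:340,325:457],None,fx=600/132,fy=340/115)]))
for n,box,z,lo in [('alu',(228,164,28,24),.022,140),('collar',(203,212,21,21),.013,120)]: print(n,blob(im,box,z,lo))"
```

```text
21.32 [ 0.4469 -0.4776  0.1731] [2.02226997e-05 7.56024357e-01 6.54543482e-01 1.29460123e-05] 0.6520373034407053 0.0 [-0.0741969   0.46554389  0.80192441]
alu {'c': (596.5, 250.9), 'short': 44.7, 'long': 59.7, 'long_dir': 88.0}
collar {'c': (454.7, 329.5), 'short': 42.4, 'long': 43.5, 'long_dir': 91.7}
```

View pics/k1.png

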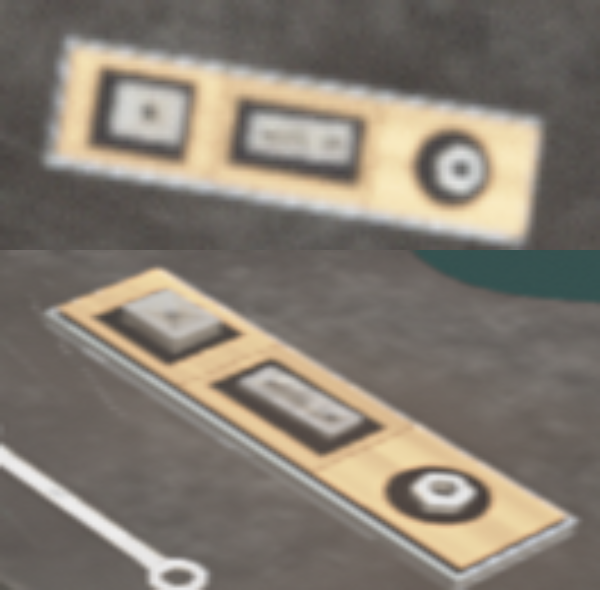

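All three parts lie flat in their recesses: block at (148,112), plate at (300,139), nut at (460,169) against its recess centre at (453,167). The alu block and collar haven't moved, so I'm handing in.

```bash
python3 -c "
from bench import r
print(r.close_job())"
```

```text
the job is handed in; nothing more can be done
None
```

I handed the job in at about 21 s, with the shim plate, steel block and nut lying flat in their recesses and the aluminium block and collar unmoved; the judge's result was not shown.

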